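Open the test manifold's rising-stem valve and ease it off its stop

TASK

Open the big globe valve on the pressure-test manifold: crank its handwheel counter-clockwise by the spinner handle, letting your hand rise with the stem, until it just comes up against its full-open stop, without forcing it. Then turn it back clockwise a quarter turn so that it cannot seize open, and let go. Do not disturb the small drain wheel or the two sleeves standing on the plate.

Things in the scene. Friction and masses are not known exactly. Their poses are not given: they have to be found in the camera images.
- manifold: Grey painted steel base plate, 180 (x) x 340 (y) x 30 mm, fixed to the yellow bench; origin at the centre of its underside, z up. The globe valve stands at its centre with a vertical stem on the z axis through the origin; a flat round gauge (top 115 mm above the bench) stands at y = +125 mm, the drain valve at y = -125 mm.
- wheel: Cast dark-metal three-spoke handwheel of the globe valve, 124 mm over the rim, rim bar 14 mm thick. Origin on the vertical turning axis in the plane of the rim's top (nothing at the hub stands above it); x points to the spinner handle. Its top is 140 to 160 mm above the bench at the start. Counter-clockwise from above opens. The screw stays where it is left.
- spindle: Steel hub of the screw, 34 mm wide, inside the wheel; origin as the wheel's, z up. A torsion spring of 1.4 N m/rad joins wheel and hub: their x axes agree when the wheel is left alone; the angle between them (wind-up) shows the torque. Wheel and hub rise 20 mm per turn of opening and sink as much when turned back. The full-open stop lies 0.9 to 1.9 turns from the start.
- stem_top (a point): Tip of the stem, on the axis, level with the rim's top. The screw turns freely at 0.18 N m (about 3 N at the handle). Where the stop lies is only felt: there the hub halts dead and the wheel winds its spring, 0.46 N more per mm along the handle's path. About 7 to 9 N at the handle means the stop is reached; over 14 N (wind-up over 0.5 rad) is forcing it. Turning back first unwinds the spring.
- handle_mid (a point): The spinner handle: an upright black plastic barrel 18 mm in diameter and 50 mm tall that stands on the wheel's rim, 55 mm from the wheel's axis, and spins freely about its own vertical axis, so that a hand holding it may keep its heading. This point lies on the barrel's axis, 27 mm above the top of the rim. There is free room all round it above the rim.
- drain_rim (a point): A point on the top of the rim of the small plain drain wheel (52 mm over its rim, top 100 mm above the bench), to be left alone.
- sleeve_a: Turned steel sleeve, 40 mm diameter, 55 mm tall, standing on the manifold's plate; origin at its underside. Leave it.
- sleeve_b: Turned steel sleeve, 34 mm diameter, 45 mm tall, standing on the manifold's plate; origin at its underside. Leave it.

How it is judged:
By the outcome, as a careful person would: the job done as asked, in the order asked, and still so for the second after the job is handed in, with the robot touching nothing.
It also fails if it takes over 64 s, if anything falls off the work surface, if the arm or the gripper's body presses on something with over 40 N, if the wrist force passes 120 N, or if a joint passes its speed limit or range.

ROBOT

A 6-joint arm with a two-finger parallel gripper is mounted at the origin on the work surface. World frame = base frame: x ahead of the robot, y to its left, z up, the work surface at z = 0. Lengths are in m, angles in rad, forces in N, time in s.
With the tool pointing down it reaches from about 0.375 to 0.975 m from the base axis. Payload 3.8 kg.
Tool frame: the origin (TCP) lies midway between the tips of the shut fingers; the grasp point (between the pads) lies 19 mm behind it; z points along the fingers, y is the line along which they close (so a half turn about z gives the same grasp; the last joint's range is limited). The gripper opens to 85 mm and grips with 20 to 120 N. Pads are 22 mm wide; open, the fingers measure 114 mm over their backs; the gripper's body (76 mm by 85 mm) begins 54 mm behind the grasp point. The pads swing forward as they close: fully open they stand 13 mm farther back than shut.
Start: joints at [-1.281, 0.264, 1.604, -0, 1.274, -0.037], TCP at [0.217, -0.639, 0.231] pointing down, gripper open.
Joint ranges: [-2.63, 2.63], [-0.94, 2.18], [0.31, 2.57], [-1.31, 4.45], [0, 2.66], [-2.55, 2.55]. Speed limits (rad/s): [2.57, 2.57, 3.14, 3.14, 3.14, 3.14].

INTERFACE

Orientations are given as a rotation vector (axis times angle).
In Python, from workcell import bot, imaging gives the robot as it stands.
- The arm moves only by the tool step_arm, never from a script. Its argument "series" is a list of rows, each an object of numbers: "grip": the closure, from -1 (fully open) to 1 (shut); "x", "y", "z": the shift along the tool's x, y, z normalised to -1 to 1, where 1 is 500 mm; "ax", "ay", "az": the turn, a rotation vector about the tool's x, y, z normalised to -1 to 1, where 1 is 30 degrees. A call has 1 to 12 rows; each row is the pose to reach, as a shift and turn from the pose commanded when the call began, along the tool's axes at that moment; what a row does not reach only later rows make up. A row lasts 1/10 s, in which the tool goes at most 50 mm and 8.59 degrees, less where a joint would pass 70% of its speed; a pose out of reach is approached as far as the arm can. A call with a number of a shift or a turn outside -1 to 1 is refused whole. A call with a gripper value outside its range is refused whole. The fingers move at their own pace and stop on an object; "force" is the grip in N (left out, the last holds). Time passes only in rows, so rows that repeat a pose let the fingers close. It gives the time, the measured TCP pose, the force, the opening and the grip force at its end, in the units of the state.
- bot.read_state(): the state, without advancing time (a new reading comes with each control period).
- imaging.read_camera(name): name is "scene" or "top"; returns a dict with "img" (420x560x3 uint8, red, green, blue), "fx", "fy", "cx", "cy" (pixels), "k1" (the pictures are not rectified: a ray, as slopes to the right and down, at radius r is drawn at 1 + k1 r^2 times it, then the intrinsics apply), "R" (3x3) and "t" (3): a world point X has camera coordinates R X + t. Camera axes: x right, y down, z forward; pixel columns grow to the right and rows downward; lengths in m; the calibration is good to about 2 mm. A picture is of the moment at which its call begins. There is no depth.
- bot.finish_job(): hands the job in; it is judged then, once.
The state is a dict: "time": time; "q": joint angles; "joint_vel": joint speeds; "joint_torque": joint torques, N m; "tool_pos": TCP position; "tcp_rot": TCP orientation; "wrist_force": force on the tool from outside, world axes, zero at the start; "torque": the same for the moment, N m; "width": opening from 0.0 (shut) to 1.0 (fully open); "grip_force": force on a finger pad.
Only numpy, scipy, OpenCV 4.12 (cv2) and the standard library are available. Lean on these libraries where they do the work, as an engineer would, in place of code of your own. Each camera call takes 0.05 s, during which the arm holds its last target. There are 200 camera calls.

## Working session

There is one attempt and no reset: what is moved stays moved. The work goes in short steps, Python scripts to look and compute and a tool call to move; the robot and the scene stay as the last step left them, time stands still between calls to the robot, and variables do not carry over. Pictures are saved under pics/ and viewed, at most 10 in all, crops included, and the job is handed in when it is done.

Besides the shell and the picture viewer there is one more tool, called after "Call:" by a JSON object that holds its "method" and its "body", one argument or row to a line. step_arm: Moves the arm, as the interface text tells. Scaled input: -1 to 1 covers 500 mm each way for a shift and 30 degrees each way for a turn. Its arguments: {"type":"object","properties":{"series":{"type":"array","items":{"type":"object","properties":{"grip":{"type":"number"},"x":{"type":"number","minimum":-1,"maximum":1},"y":{"type":"number","minimum":-1,"maximum":1},"z":{"type":"number","minimum":-1,"maximum":1},"ax":{"type":"number","minimum":-1,"maximum":1},"ay":{"type":"number","minimum":-1,"maximum":1},"az":{"type":"number","minimum":-1,"maximum":1}}}},"force":{"type":"number"}},"required":["series"]}

```bash
mkdir -p pics
python3 - <<'E'
from workcell import bot, imaging
import cv2
for n in("scene","top"):
    d=imaging.read_camera(n); cv2.imwrite(f"pics/{n}0.png",d["img"][:,:,::-1])
    print(n,{k:(v.tolist() if hasattr(v,'tolist') else v) for k,v in d.items() if k!="img"})
print(bot.read_state())
E
```

```text
scene {'fx': 478.05454342032215, 'fy': 478.05454342032215, 'cx': 278.6569022825067, 'cy': 219.17223341043865, 'k1': -0.04959296589908247, 'R': [[-0.6464596527149781, 0.7628503826455135, -0.012215199925644378], [0.6225736918460613, 0.5181955464838225, -0.586408879388348], [-0.44101237582724945, -0.3866945426327171, -0.8099230920681783]], 't': [0.3770190583666872, -0.30226388268183746, 1.1711274960092122]}
top {'fx': 479.3723770125305, 'fy': 479.3723770125305, 'cx': 275.2187915250373, 'cy': 213.3810100500587, 'k1': 0.0526911338973737, 'R': [[0.02103425145163359, -0.9997552985561314, 0.006848596557700402], [-0.984526598649203, -0.021904842200100312, -0.17386073288819304], [0.17396820634271176, -0.003085595101337854, -0.9847464355278318]], 't': [0.004429654019072272, 0.6173411635456798, 0.7531535253062301]}
{'time': 0.1, 'q': array([-1.28090540e+00,  2.64684957e-01,  1.60527442e+00, -2.28758155e-05,
        1.27369252e+00, -3.68971668e-02]), 'joint_vel': array([-0.00035174, -0.00189942, -0.0029579 , -0.00016198,  0.00030549,
       -0.00027619]), 'joint_torque': array([ 1.61486942e-04, -5.16703320e+01, -3.68591738e+01, -5.95682650e-05,
        6.30898954e-03, -8.24882477e-05]), 'tool_pos': array([ 0.21647642, -0.63863224,  0.23006174]), 'tcp_rot': array([-3.09773476e+00, -5.10715077e-01,  4.41868039e-04]), 'wrist_force': array([ 0.34674876, -0.21265352,  0.64846139]), 'torque': array([-0.03246154, -0.01867381,  0.04866539]), 'grip_force': 0.0, 'width': 0.9996289945865966}
```

View pics/scene0.png

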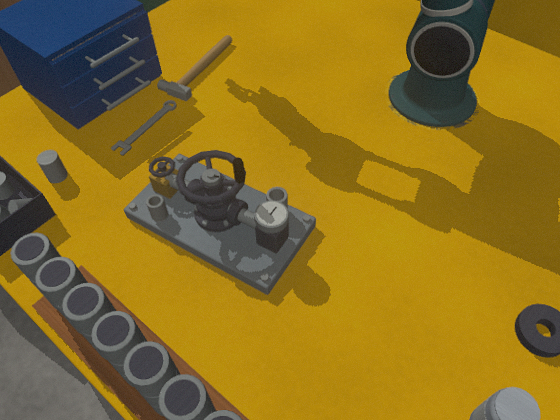

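View pics/top0.png

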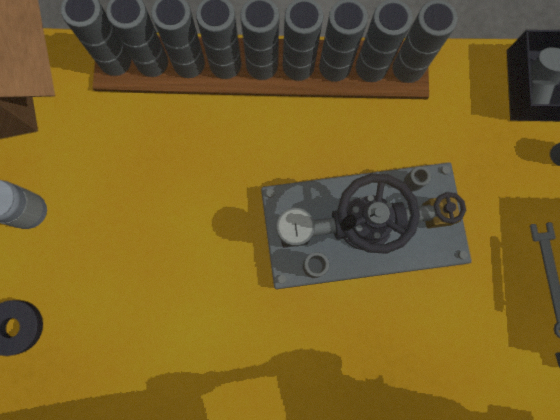

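The scene view shows the wheel near (212,175) with its handle at (239,170). In the top view the wheel hub is near (379,212), the handle near (347,222), the gauge at (296,227) and the drain at (449,208). I'll enlarge both around the wheel.

Run:
```python
import cv2,numpy as np
a=cv2.imread("pics/scene0.png")[135:285,115:325]; b=cv2.imread("pics/top0.png")[155:295,255:480]
cv2.imwrite("pics/c1.png",cv2.convertScaleAbs(cv2.resize(a,None,fx=3.8,fy=3.8,interpolation=2),alpha=1.5))
cv2.imwrite("pics/c2.png",cv2.convertScaleAbs(cv2.resize(b,None,fx=3.5,fy=3.5,interpolation=2),alpha=1.5))
```

```text
(no output)
```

View pics/c1.png

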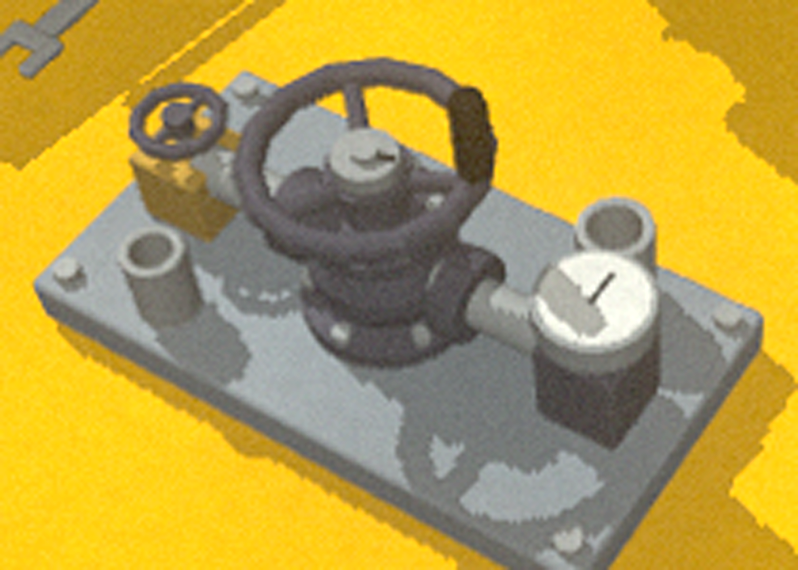

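View pics/c2.png

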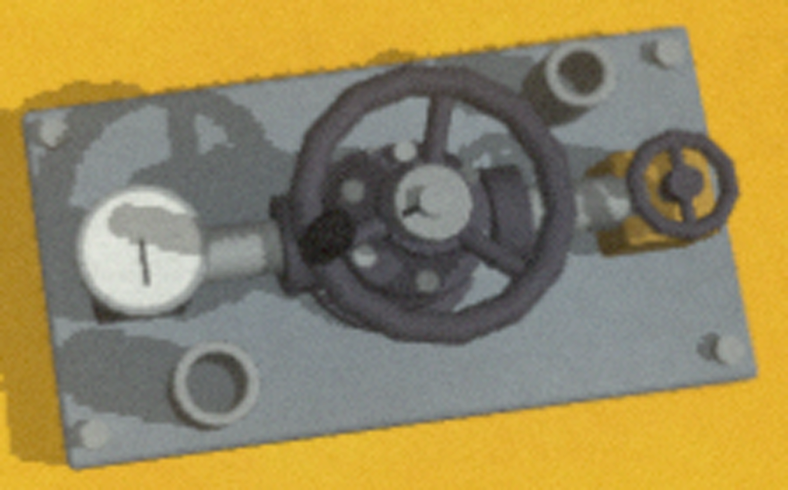

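The crops put the hub at about (367,157) in the scene crop and (433,203) in the top crop. The handle middle is at (472,136) and (328,236). Next step is a joint fit of axis, height and handle angle.

```bash
cat > h.py <<'E'
import numpy as np
from workcell import bot, imaging
from scipy.optimize import least_squares
from scipy.spatial.transform import Rotation as Ro
def proj(d,X):
    c=np.asarray(X)@np.array(d["R"]).T+d["t"]; s=c[...,:2]/c[...,2:]
    s=s*(1+d["k1"]*(s**2).sum(-1,keepdims=True))
    return s*[d["fx"],d["fy"]]+[d["cx"],d["cy"]]
E
python3 - <<'E'
from h import *
S=imaging.read_camera("scene");T=imaging.read_camera("top")
s=lambda u,v:np.array([115+(u+.5)/3.8-.5,135+(v+.5)/3.8-.5]); t=lambda u,v:np.array([255+(u+.5)/3.5-.5,155+(v+.5)/3.5-.5])
th=np.linspace(0,2*np.pi,181)
def model(p):
    x,y,z,a=p
    o=np.array([x,y,z]); out=[]
    # rim torus centre at z-7mm, r 55, tube 7
    ph=np.linspace(0,2*np.pi,25)
    A,P=np.meshgrid(th,ph); r=.055+.007*np.cos(P)
    tor=np.stack([x+r*np.cos(A),y+r*np.sin(A),z-.007+.007*np.sin(P)],-1).reshape(-1,3)
    h=o+[.055*np.cos(a),.055*np.sin(a),.027]
    return o,tor,h
ext=lambda q:np.r_[q.min(0),q.max(0)]
def res(p):
    o,tor,h=model(p)
    es=ext(proj(S,tor)); et=ext(proj(T,tor))
    ms=np.r_[s(237,58),s(497,262)]; mt=np.r_[t(288,65),t(582,342)]
    return np.r_[(es-ms)[[0,1,3]],et-mt,proj(S,o)-s(367,157),proj(T,o)-t(433,203),proj(S,h)-s(472,136),proj(T,h)-t(328,236)]
f=least_squares(res,[.5,-.2,.15,1.5]); print(f.x,np.round(f.fun,1)); x,y,z,a=f.x
print("handle",model(f.x)[2])
# free handle triangulation
g=least_squares(lambda h:np.r_[proj(S,h)-s(472,136),proj(T,h)-t(328,236)],model(f.x)[2]);print(g.x,g.fun)
# plate axis from corners (top view, z=.03)
c=[t(22,112),t(687,28),t(757,372),t(72,465)]
w=[least_squares(lambda q:proj(T,np.r_[q,.03])-k,[.5,-.2]).x for k in c]; w=np.array(w);print(w,w.mean(0))
E
```

```text
[ 0.60633277 -0.13648421  0.14364724  1.96432806] [-1.6  0.1  1.4 -0.4 -0.1 -1.6  1.9 -1.2 -2.1  0.4 -0.3 -0.8  0.1 -0.8
  0.6]
handle [ 0.58524288 -0.08568838  0.17064724]
[ 0.58538731 -0.08574573  0.17136436] [-0.95649934 -0.1993538  -0.67968593  0.46573652]
[[ 0.66833785  0.04373157]
 [ 0.71883235 -0.28937877]
 [ 0.54692973 -0.3155753 ]
 [ 0.49442878  0.01504633]] [ 0.60713218 -0.13654404]
```

Run:
```python
from h import *
S=imaging.read_camera("scene")
for uv in [(80,125),(160,72),(0,30),(160,85)]: print(uv,least_squares(lambda q:proj(S,np.r_[q,0])-uv,[.5,-.5]).x.round(3))
st=bot.read_state(); M=Ro.from_rotvec(st["tcp_rot"]).as_matrix(); print(M.round(3))
print(M.T@(np.array([.585,-.0857,.26])-st["tool_pos"])/.5)
```

```text
(80, 125) [ 0.617 -0.592]
(160, 72) [ 0.362 -0.595]
(0, 30) [ 0.526 -1.127]
(160, 85) [ 0.397 -0.554]
[[ 0.947  0.321 -0.   ]
 [ 0.321 -0.947  0.001]
 [ 0.    -0.001 -1.   ]]
[ 1.0530327  -0.81145244 -0.05782105]
```

Call:
{"method": "step_arm", "body": {
  "series": [
    {"x":0.31,"y":-0.4,"z":-0.14,"grip":-1},
    {"x":0.31,"y":-0.4,"z":-0.14,"grip":-1},
    {"x":0.31,"y":-0.4,"z":-0.14,"grip":-1},
    {"x":0.31,"y":-0.4,"z":-0.14,"grip":-1},
    {"x":0.31,"y":-0.4,"z":-0.14,"grip":-1},
    {"x":0.31,"y":-0.4,"z":-0.14,"grip":-1},
    {"x":1.0,"y":-0.8,"z":-0.12,"grip":-1},
    {"x":1.0,"y":-0.8,"z":-0.12,"grip":-1},
    {"x":1.0,"y":-0.8,"z":-0.12,"grip":-1},
    {"x":1.0,"y":-0.8,"z":-0.12,"grip":-1},
    {"x":1.0,"y":-0.8,"z":-0.12,"grip":-1},
    {"x":1.0,"y":-0.8,"z":-0.12,"grip":-1}
  ],
  "force": 40
}}

```text
validation failed for argument at $.se...
```

Call:
{"method": "step_arm", "body": {
  "series": [
    {"x":0.31,"y":-0.4,"z":-0.14,"ax":0,"ay":0,"az":0,"grip":-1},
    {"x":0.31,"y":-0.4,"z":-0.14,"ax":0,"ay":0,"az":0,"grip":-1}
  ]
}}

```text
time: 0.45
tool_pos: [0.2477, -0.5473, 0.2563]
tcp_rot: [-3.097, -0.507, 0.001]
wrist_force: [0.5, 0.2, 0.7]
width: 1.0
grip_force: 0.0
```

Call:
{"method": "step_arm", "body": {
  "series": [
    {"x":0.19,"y":-0.25,"z":-0.08,"ax":0,"ay":0,"az":0,"grip":-1},
    {"x":0.19,"y":-0.25,"z":-0.08,"ax":0,"ay":0,"az":0,"grip":-1},
    {"x":0.19,"y":-0.25,"z":-0.08,"ax":0,"ay":0,"az":0,"grip":-1},
    {"x":0.93,"y":-0.66,"z":0,"ax":0,"ay":0,"az":0,"grip":-1},
    {"x":0.93,"y":-0.66,"z":0,"ax":0,"ay":0,"az":0,"grip":-1},
    {"x":0.93,"y":-0.66,"z":0,"ax":0,"ay":0,"az":0,"grip":-1},
    {"x":0.93,"y":-0.66,"z":0,"ax":0,"ay":0,"az":0,"grip":-1},
    {"x":0.93,"y":-0.66,"z":0,"ax":0,"ay":0,"az":0,"grip":-1},
    {"x":0.93,"y":-0.66,"z":0,"ax":0,"ay":0,"az":0,"grip":-1},
    {"x":0.93,"y":-0.66,"z":0,"ax":0,"ay":0,"az":0,"grip":-1},
    {"x":0.93,"y":-0.66,"z":0,"ax":0,"ay":0,"az":0,"grip":-1},
    {"x":0.93,"y":-0.66,"z":0,"ax":0,"ay":0,"az":0,"grip":-1}
  ],
  "force": 40
}}

```text
time: 1.65
tool_pos: [0.5841, -0.0836, 0.2575]
tcp_rot: [-3.099, -0.514, -0.0]
wrist_force: [-0.2, -0.9, 0.4]
width: 0.996
grip_force: 0.0
```

Call:
{"method": "step_arm", "body": {
  "series": [
    {"x":0,"y":0.004,"z":0.1,"ax":0,"ay":0,"az":0,"grip":-1},
    {"x":0,"y":0.004,"z":0.15,"ax":0,"ay":0,"az":0,"grip":-1},
    {"x":0,"y":0.004,"z":0.2,"ax":0,"ay":0,"az":0,"grip":-1},
    {"x":0,"y":0.004,"z":0.2,"ax":0,"ay":0,"az":0,"grip":-1},
    {"x":0,"y":0.004,"z":0.2,"ax":0,"ay":0,"az":0,"grip":-1}
  ],
  "force": 30
}}

```text
time: 2.15
tool_pos: [0.583, -0.0882, 0.1579]
tcp_rot: [-3.099, -0.511, 0.002]
wrist_force: [0.5, 0.3, 1.3]
width: 1.003
grip_force: 0.0
```

Run:
```python
import cv2,numpy as np
from h import *
T=imaging.read_camera("scene");a=T["img"][110:230,150:320,::-1]
cv2.imwrite("pics/d1.png",cv2.convertScaleAbs(cv2.resize(a,None,fx=4,fy=4,interpolation=2),alpha=1.5))
print(bot.read_state()["tool_pos"])
```

```text
[ 0.58401523 -0.08848849  0.15923386]
```

View pics/d1.png

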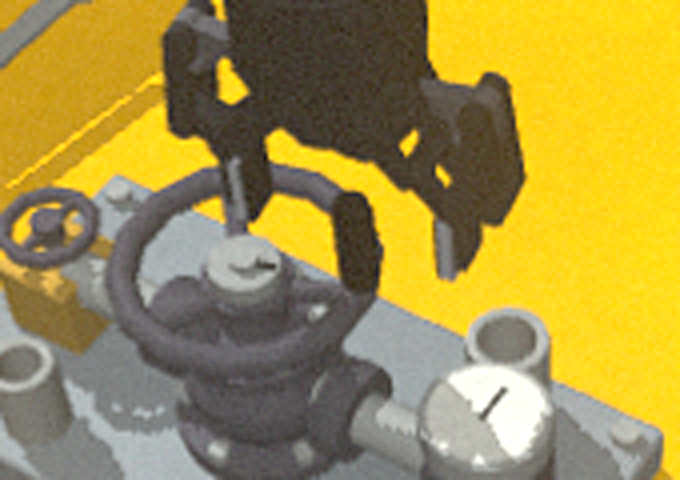

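Fingers at (240,225) and (447,270) straddle the barrel at (355,243). I'm closing after a small centring shift.

Call:
{"method": "step_arm", "body": {
  "series": [
    {"x":0,"y":-0.004,"z":0,"ax":0,"ay":0,"az":0,"grip":0.4},
    {"x":0,"y":-0.004,"z":0,"ax":0,"ay":0,"az":0,"grip":1},
    {"x":0,"y":-0.004,"z":0,"ax":0,"ay":0,"az":0,"grip":1},
    {"x":0,"y":-0.004,"z":0,"ax":0,"ay":0,"az":0,"grip":1},
    {"x":0,"y":-0.004,"z":0,"ax":0,"ay":0,"az":0,"grip":1},
    {"x":0,"y":-0.004,"z":0,"ax":0,"ay":0,"az":0,"grip":1},
    {"x":0,"y":-0.004,"z":0,"ax":0,"ay":0,"az":0,"grip":1},
    {"x":0,"y":-0.004,"z":0,"ax":0,"ay":0,"az":0,"grip":1},
    {"x":0,"y":-0.004,"z":0,"ax":0,"ay":0,"az":0,"grip":1},
    {"x":0,"y":-0.004,"z":0,"ax":0,"ay":0,"az":0,"grip":1}
  ],
  "force": 30
}}

```text
time: 3.2
tool_pos: [0.5828, -0.0862, 0.1583]
tcp_rot: [-3.1, -0.511, -0.001]
wrist_force: [-0.8, 2.9, 5.2]
width: 0.2
grip_force: 30.5
```

```bash
cat >> h.py <<'E'
import json,sys,os
M=Ro.from_rotvec([-3.0985,-.511,0]).as_matrix()
A0=1.99
def handle(deg,adj=(0,0,0)):
    a=A0+np.radians(deg); return np.array([.055*np.cos(a),.055*np.sin(a),.02*deg/360])+adj
def rows(degs,adj=(0,0,0)):
    f="cum.json"; cum=np.array(json.load(open(f))) if os.path.exists(f) else np.zeros(3)
    for d in degs:
        r=np.round(M.T@(handle(d,adj)-handle(0))/.5-cum,3); print(d,r)
    json.dump((cum+r).tolist(),open(f,"w"))
def sense(deg,n=1):
    F=bot.read_state()["wrist_force"]; a=A0+np.radians(deg)
    e=np.array([np.cos(a),np.sin(a)]); print("rad %.1f tan(ccw) %.1f z %.1f"%(F[:2]@e,F[:2]@[-e[1],e[0]],F[2]),bot.read_state()["tool_pos"],bot.read_state()["time"])
E
python3 -c "
from h import *
sense(0); rows([3,8,13,18,24,30,30])"
```

```text
rad 2.9 tan(ccw) -0.4 z 5.2 [ 0.58279347 -0.08617546  0.15832117] 3.2
3 [-0.006  0.001 -0.   ]
8 [-0.015  0.002 -0.001]
13 [-0.024  0.005 -0.001]
18 [-0.033  0.008 -0.002]
24 [-0.044  0.014 -0.003]
30 [-0.053  0.02  -0.003]
30 [-0.053  0.02  -0.003]
```

Call:
{"method": "step_arm", "body": {
  "series": [
    {"x":-0.006,"y":0.001,"z":0,"ax":0,"ay":0,"az":0,"grip":1},
    {"x":-0.015,"y":0.002,"z":-0.001,"ax":0,"ay":0,"az":0,"grip":1},
    {"x":-0.024,"y":0.005,"z":-0.001,"ax":0,"ay":0,"az":0,"grip":1},
    {"x":-0.033,"y":0.008,"z":-0.002,"ax":0,"ay":0,"az":0,"grip":1},
    {"x":-0.044,"y":0.014,"z":-0.003,"ax":0,"ay":0,"az":0,"grip":1},
    {"x":-0.053,"y":0.02,"z":-0.003,"ax":0,"ay":0,"az":0,"grip":1},
    {"x":-0.053,"y":0.02,"z":-0.003,"ax":0,"ay":0,"az":0,"grip":1},
    {"x":-0.053,"y":0.02,"z":-0.003,"ax":0,"ay":0,"az":0,"grip":1}
  ]
}}

```text
time: 4.0
tool_pos: [0.56, -0.1043, 0.1595]
tcp_rot: [-3.099, -0.51, 0.001]
wrist_force: [-1.0, 5.2, 4.7]
width: 0.201
grip_force: 30.7
```

```bash
python3 -c "
from h import *
sense(30); rows([35,40,46,52,58,64,70,76,82,87,90,90])"
```

```text
rad 3.8 tan(ccw) -3.6 z 4.7 [ 0.55995991 -0.10433857  0.159524  ] 4.0
35 [-0.008  0.006 -0.001]
40 [-0.015  0.012 -0.001]
46 [-0.023  0.021 -0.002]
52 [-0.029  0.03  -0.003]
58 [-0.035  0.04  -0.004]
64 [-0.04   0.051 -0.004]
70 [-0.043  0.062 -0.005]
76 [-0.046  0.073 -0.006]
82 [-0.047  0.084 -0.006]
87 [-0.047  0.094 -0.007]
90 [-0.046  0.1   -0.007]
90 [-0.046  0.1   -0.007]
```

Call:
{"method": "step_arm", "body": {
  "series": [
    {"x":-0.008,"y":0.006,"z":-0.001,"ax":0,"ay":0,"az":0,"grip":1},
    {"x":-0.015,"y":0.012,"z":-0.001,"ax":0,"ay":0,"az":0,"grip":1},
    {"x":-0.023,"y":0.021,"z":-0.002,"ax":0,"ay":0,"az":0,"grip":1},
    {"x":-0.029,"y":0.03,"z":-0.003,"ax":0,"ay":0,"az":0,"grip":1},
    {"x":-0.035,"y":0.04,"z":-0.004,"ax":0,"ay":0,"az":0,"grip":1},
    {"x":-0.04,"y":0.051,"z":-0.004,"ax":0,"ay":0,"az":0,"grip":1},
    {"x":-0.043,"y":0.062,"z":-0.005,"ax":0,"ay":0,"az":0,"grip":1},
    {"x":-0.046,"y":0.073,"z":-0.006,"ax":0,"ay":0,"az":0,"grip":1},
    {"x":-0.047,"y":0.084,"z":-0.006,"ax":0,"ay":0,"az":0,"grip":1},
    {"x":-0.047,"y":0.094,"z":-0.007,"ax":0,"ay":0,"az":0,"grip":1},
    {"x":-0.046,"y":0.1,"z":-0.007,"ax":0,"ay":0,"az":0,"grip":1},
    {"x":-0.046,"y":0.1,"z":-0.007,"ax":0,"ay":0,"az":0,"grip":1}
  ]
}}

```text
time: 5.2
tool_pos: [0.5546, -0.16, 0.1629]
tcp_rot: [3.099, 0.511, -0.002]
wrist_force: [-4.5, 2.3, 5.7]
width: 0.201
grip_force: 30.7
```

```bash
python3 -c "
from h import *
sense(90); rows([97,105,113,121,129,137,145,153,161,168,172,172])"
```

```text
rad 3.2 tan(ccw) -3.9 z 5.7 [ 0.5545941  -0.15999982  0.16293066] 5.2
97 [ 0.002  0.013 -0.001]
105 [ 0.006  0.028 -0.002]
113 [ 0.012  0.042 -0.003]
121 [ 0.02   0.055 -0.004]
129 [ 0.03   0.066 -0.005]
137 [ 0.042  0.077 -0.005]
145 [ 0.055  0.085 -0.006]
153 [ 0.068  0.092 -0.007]
161 [ 0.083  0.096 -0.008]
168 [ 0.096  0.099 -0.009]
172 [ 0.104  0.099 -0.009]
172 [ 0.104  0.099 -0.009]
```

Call:
{"method": "step_arm", "body": {
  "series": [
    {"x":0.002,"y":0.013,"z":-0.001,"ax":0,"ay":0,"az":0,"grip":1},
    {"x":0.006,"y":0.028,"z":-0.002,"ax":0,"ay":0,"az":0,"grip":1},
    {"x":0.012,"y":0.042,"z":-0.003,"ax":0,"ay":0,"az":0,"grip":1},
    {"x":0.02,"y":0.055,"z":-0.004,"ax":0,"ay":0,"az":0,"grip":1},
    {"x":0.03,"y":0.066,"z":-0.005,"ax":0,"ay":0,"az":0,"grip":1},
    {"x":0.042,"y":0.077,"z":-0.005,"ax":0,"ay":0,"az":0,"grip":1},
    {"x":0.055,"y":0.085,"z":-0.006,"ax":0,"ay":0,"az":0,"grip":1},
    {"x":0.068,"y":0.092,"z":-0.007,"ax":0,"ay":0,"az":0,"grip":1},
    {"x":0.083,"y":0.096,"z":-0.008,"ax":0,"ay":0,"az":0,"grip":1},
    {"x":0.096,"y":0.099,"z":-0.009,"ax":0,"ay":0,"az":0,"grip":1},
    {"x":0.104,"y":0.099,"z":-0.009,"ax":0,"ay":0,"az":0,"grip":1},
    {"x":0.104,"y":0.099,"z":-0.009,"ax":0,"ay":0,"az":0,"grip":1}
  ]
}}

```text
time: 6.4
tool_pos: [0.6208, -0.1893, 0.1675]
tcp_rot: [3.099, 0.512, 0.001]
wrist_force: [-3.8, 0.5, 3.5]
width: 0.2
grip_force: 30.6
```

```bash
python3 -c "
from h import *
sense(172); rows([179,187,195,203,211,219,227,235,243,250,254,254])"
```

```text
rad -1.5 tan(ccw) -3.5 z 3.5 [ 0.62075493 -0.18931497  0.16752935] 6.4
179 [ 0.013  0.    -0.001]
187 [ 0.029 -0.002 -0.002]
195 [ 0.043 -0.006 -0.003]
203 [ 0.057 -0.013 -0.004]
211 [ 0.07  -0.021 -0.005]
219 [ 0.082 -0.031 -0.006]
227 [ 0.092 -0.042 -0.006]
235 [ 0.101 -0.055 -0.007]
243 [ 0.107 -0.069 -0.008]
250 [ 0.112 -0.082 -0.009]
254 [ 0.113 -0.089 -0.009]
254 [ 0.113 -0.089 -0.009]
```

Call:
{"method": "step_arm", "body": {
  "series": [
    {"x":0.013,"y":0,"z":-0.001,"ax":0,"ay":0,"az":0,"grip":1},
    {"x":0.029,"y":-0.002,"z":-0.002,"ax":0,"ay":0,"az":0,"grip":1},
    {"x":0.043,"y":-0.006,"z":-0.003,"ax":0,"ay":0,"az":0,"grip":1},
    {"x":0.057,"y":-0.013,"z":-0.004,"ax":0,"ay":0,"az":0,"grip":1},
    {"x":0.07,"y":-0.021,"z":-0.005,"ax":0,"ay":0,"az":0,"grip":1},
    {"x":0.082,"y":-0.031,"z":-0.006,"ax":0,"ay":0,"az":0,"grip":1},
    {"x":0.092,"y":-0.042,"z":-0.006,"ax":0,"ay":0,"az":0,"grip":1},
    {"x":0.101,"y":-0.055,"z":-0.007,"ax":0,"ay":0,"az":0,"grip":1},
    {"x":0.107,"y":-0.069,"z":-0.008,"ax":0,"ay":0,"az":0,"grip":1},
    {"x":0.112,"y":-0.082,"z":-0.009,"ax":0,"ay":0,"az":0,"grip":1},
    {"x":0.113,"y":-0.089,"z":-0.009,"ax":0,"ay":0,"az":0,"grip":1},
    {"x":0.113,"y":-0.089,"z":-0.009,"ax":0,"ay":0,"az":0,"grip":1}
  ]
}}

```text
time: 7.6
tool_pos: [0.6592, -0.1299, 0.1719]
tcp_rot: [3.097, 0.512, -0.001]
wrist_force: [-4.4, -4.4, 1.9]
width: 0.203
grip_force: 30.5
```

```bash
python3 -c "
from h import *
sense(254); rows([261,269,277,285,293,301,309,316,321,324,324])"
```

```text
rad -5.0 tan(ccw) -3.7 z 1.9 [ 0.65924886 -0.12994224  0.17192646] 7.6
261 [ 0.002 -0.013 -0.001]
269 [ 0.002 -0.029 -0.002]
277 [-0.    -0.044 -0.003]
285 [-0.005 -0.059 -0.004]
293 [-0.011 -0.073 -0.005]
301 [-0.019 -0.086 -0.005]
309 [-0.029 -0.097 -0.006]
316 [-0.039 -0.106 -0.007]
321 [-0.047 -0.112 -0.008]
324 [-0.052 -0.115 -0.008]
324 [-0.052 -0.115 -0.008]
```

Call:
{"method": "step_arm", "body": {
  "series": [
    {"x":0.002,"y":-0.013,"z":-0.001,"ax":0,"ay":0,"az":0,"grip":1},
    {"x":0.002,"y":-0.029,"z":-0.002,"ax":0,"ay":0,"az":0,"grip":1},
    {"x":0,"y":-0.044,"z":-0.003,"ax":0,"ay":0,"az":0,"grip":1},
    {"x":-0.005,"y":-0.059,"z":-0.004,"ax":0,"ay":0,"az":0,"grip":1},
    {"x":-0.011,"y":-0.073,"z":-0.005,"ax":0,"ay":0,"az":0,"grip":1},
    {"x":-0.019,"y":-0.086,"z":-0.005,"ax":0,"ay":0,"az":0,"grip":1},
    {"x":-0.029,"y":-0.097,"z":-0.006,"ax":0,"ay":0,"az":0,"grip":1},
    {"x":-0.039,"y":-0.106,"z":-0.007,"ax":0,"ay":0,"az":0,"grip":1},
    {"x":-0.047,"y":-0.112,"z":-0.008,"ax":0,"ay":0,"az":0,"grip":1},
    {"x":-0.052,"y":-0.115,"z":-0.008,"ax":0,"ay":0,"az":0,"grip":1},
    {"x":-0.052,"y":-0.115,"z":-0.008,"ax":0,"ay":0,"az":0,"grip":1}
  ]
}}

```text
time: 8.7
tool_pos: [0.6165, -0.0829, 0.1762]
tcp_rot: [3.099, 0.511, 0.002]
wrist_force: [2.5, -4.7, -1.2]
width: 0.199
grip_force: 30.2
```

```bash
python3 -c "
from h import *
sense(324); 
for d in range(338,700,14): print('--');rows([d-9,d-4,d])"
```

```text
rad -4.1 tan(ccw) -3.5 z -1.2 [ 0.61653094 -0.08292199  0.1762129 ] 8.7
--
329 [-0.008 -0.005 -0.001]
334 [-0.017 -0.008 -0.001]
338 [-0.024 -0.011 -0.002]
--
343 [-0.01  -0.002 -0.   ]
348 [-0.019 -0.004 -0.001]
352 [-0.027 -0.004 -0.001]
--
357 [-0.009 -0.    -0.001]
362 [-0.019  0.    -0.001]
366 [-0.026  0.002 -0.002]
--
371 [-0.01   0.002 -0.   ]
376 [-0.019  0.005 -0.001]
380 [-0.026  0.008 -0.001]
--
385 [-0.008  0.004 -0.001]
390 [-0.016  0.01  -0.001]
394 [-0.023  0.014 -0.002]
--
399 [-0.007  0.007 -0.   ]
404 [-0.013  0.014 -0.001]
408 [-0.018  0.02  -0.001]
--
413 [-0.005  0.008 -0.001]
418 [-0.01   0.016 -0.002]
422 [-0.013  0.023 -0.002]
--
427 [-0.004  0.009 -0.001]
432 [-0.006  0.018 -0.001]
436 [-0.008  0.026 -0.002]
--
441 [-0.001  0.009 -0.   ]
446 [-0.001  0.019 -0.001]
450 [-0.     0.027 -0.001]
--
455 [ 0.001  0.009 -0.001]
460 [ 0.003  0.018 -0.001]
464 [ 0.005  0.026 -0.002]
--
469 [ 0.004  0.009 -0.   ]
474 [ 0.008  0.017 -0.001]
478 [ 0.012  0.024 -0.001]
--
483 [ 0.006  0.008 -0.001]
488 [ 0.012  0.015 -0.001]
492 [ 0.018  0.02  -0.002]
--
497 [ 0.007  0.00
[... 455 characters left out ...]
]
576 [ 0.022 -0.015 -0.001]
--
581 [ 0.007 -0.007 -0.001]
586 [ 0.013 -0.014 -0.001]
590 [ 0.018 -0.02  -0.002]
--
595 [ 0.005 -0.008 -0.   ]
600 [ 0.009 -0.017 -0.001]
604 [ 0.012 -0.024 -0.001]
--
609 [ 0.003 -0.009 -0.001]
614 [ 0.005 -0.018 -0.001]
618 [ 0.006 -0.026 -0.002]
--
623 [ 0.001 -0.009 -0.   ]
628 [ 0.001 -0.019 -0.001]
632 [ 0.    -0.027 -0.001]
--
637 [-0.001 -0.009 -0.001]
642 [-0.004 -0.018 -0.001]
646 [-0.006 -0.025 -0.002]
--
651 [-0.004 -0.009 -0.   ]
656 [-0.009 -0.018 -0.001]
660 [-0.013 -0.024 -0.001]
--
665 [-0.006 -0.008 -0.001]
670 [-0.012 -0.015 -0.001]
674 [-0.018 -0.02  -0.002]
--
679 [-0.008 -0.006 -0.   ]
684 [-0.016 -0.011 -0.001]
688 [-0.022 -0.015 -0.001]
```

Call:
{"method": "step_arm", "body": {
  "series": [
    {"x":-0.008,"y":-0.005,"z":-0.001,"ax":0,"ay":0,"az":0,"grip":1},
    {"x":-0.017,"y":-0.008,"z":-0.001,"ax":0,"ay":0,"az":0,"grip":1},
    {"x":-0.024,"y":-0.011,"z":-0.002,"ax":0,"ay":0,"az":0,"grip":1},
    {"x":-0.024,"y":-0.011,"z":-0.002,"ax":0,"ay":0,"az":0,"grip":1},
    {"x":-0.024,"y":-0.011,"z":-0.002,"ax":0,"ay":0,"az":0,"grip":1}
  ]
}}

```text
time: 9.2
tool_pos: [0.6033, -0.0815, 0.177]
tcp_rot: [3.1, 0.511, 0.001]
wrist_force: [3.6, -3.5, -1.7]
width: 0.204
grip_force: 30.2
```

Call:
{"method": "step_arm", "body": {
  "series": [
    {"x":-0.01,"y":-0.002,"z":0,"ax":0,"ay":0,"az":0,"grip":1},
    {"x":-0.019,"y":-0.004,"z":-0.001,"ax":0,"ay":0,"az":0,"grip":1},
    {"x":-0.027,"y":-0.004,"z":-0.001,"ax":0,"ay":0,"az":0,"grip":1},
    {"x":-0.027,"y":-0.004,"z":-0.001,"ax":0,"ay":0,"az":0,"grip":1},
    {"x":-0.027,"y":-0.004,"z":-0.001,"ax":0,"ay":0,"az":0,"grip":1}
  ]
}}

```text
time: 9.7
tool_pos: [0.5899, -0.0836, 0.1778]
tcp_rot: [-3.099, -0.511, -0.001]
wrist_force: [3.7, -0.3, 0.2]
width: 0.203
grip_force: 30.3
```

Call:
{"method": "step_arm", "body": {
  "series": [
    {"x":-0.009,"y":0,"z":-0.001,"ax":0,"ay":0,"az":0,"grip":1},
    {"x":-0.019,"y":0,"z":-0.001,"ax":0,"ay":0,"az":0,"grip":1},
    {"x":-0.026,"y":0.002,"z":-0.002,"ax":0,"ay":0,"az":0,"grip":1},
    {"x":-0.026,"y":0.002,"z":-0.002,"ax":0,"ay":0,"az":0,"grip":1},
    {"x":-0.026,"y":0.002,"z":-0.002,"ax":0,"ay":0,"az":0,"grip":1}
  ]
}}

```text
time: 10.2
tool_pos: [0.5774, -0.0887, 0.1785]
tcp_rot: [-3.099, -0.51, 0.0]
wrist_force: [3.7, 2.5, 0.4]
width: 0.198
grip_force: 30.3
```

Call:
{"method": "step_arm", "body": {
  "series": [
    {"x":-0.01,"y":0.002,"z":0,"ax":0,"ay":0,"az":0,"grip":1},
    {"x":-0.019,"y":0.005,"z":-0.001,"ax":0,"ay":0,"az":0,"grip":1},
    {"x":-0.026,"y":0.008,"z":-0.001,"ax":0,"ay":0,"az":0,"grip":1},
    {"x":-0.026,"y":0.008,"z":-0.001,"ax":0,"ay":0,"az":0,"grip":1},
    {"x":-0.026,"y":0.008,"z":-0.001,"ax":0,"ay":0,"az":0,"grip":1}
  ]
}}

```text
time: 10.7
tool_pos: [0.5664, -0.0969, 0.1791]
tcp_rot: [-3.099, -0.51, 0.0]
wrist_force: [1.9, 2.9, 2.3]
width: 0.201
grip_force: 30.4
```

Call:
{"method": "step_arm", "body": {
  "series": [
    {"x":-0.008,"y":0.004,"z":-0.001,"ax":0,"ay":0,"az":0,"grip":1},
    {"x":-0.016,"y":0.01,"z":-0.001,"ax":0,"ay":0,"az":0,"grip":1},
    {"x":-0.023,"y":0.014,"z":-0.002,"ax":0,"ay":0,"az":0,"grip":1},
    {"x":-0.023,"y":0.014,"z":-0.002,"ax":0,"ay":0,"az":0,"grip":1},
    {"x":-0.023,"y":0.014,"z":-0.002,"ax":0,"ay":0,"az":0,"grip":1}
  ]
}}

```text
time: 11.2
tool_pos: [0.5577, -0.1075, 0.1799]
tcp_rot: [-3.1, -0.51, 0.001]
wrist_force: [1.0, 3.5, 2.7]
width: 0.2
grip_force: 30.5
```

148°: tangential about -3.5, still free.

Call:
{"method": "step_arm", "body": {
  "series": [
    {"x":-0.007,"y":0.007,"z":0,"ax":0,"ay":0,"az":0,"grip":1},
    {"x":-0.013,"y":0.014,"z":-0.001,"ax":0,"ay":0,"az":0,"grip":1},
    {"x":-0.018,"y":0.02,"z":-0.001,"ax":0,"ay":0,"az":0,"grip":1},
    {"x":-0.018,"y":0.02,"z":-0.001,"ax":0,"ay":0,"az":0,"grip":1},
    {"x":-0.018,"y":0.02,"z":-0.001,"ax":0,"ay":0,"az":0,"grip":1}
  ]
}}

```text
time: 11.7
tool_pos: [0.552, -0.1199, 0.1805]
tcp_rot: [-3.099, -0.51, 0.002]
wrist_force: [-2.8, 4.7, 5.3]
width: 0.203
grip_force: 30.7
```

Call:
{"method": "step_arm", "body": {
  "series": [
    {"x":-0.005,"y":0.008,"z":-0.001,"ax":0,"ay":0,"az":0,"grip":1},
    {"x":-0.01,"y":0.016,"z":-0.002,"ax":0,"ay":0,"az":0,"grip":1},
    {"x":-0.013,"y":0.023,"z":-0.002,"ax":0,"ay":0,"az":0,"grip":1},
    {"x":-0.013,"y":0.023,"z":-0.002,"ax":0,"ay":0,"az":0,"grip":1},
    {"x":-0.013,"y":0.023,"z":-0.002,"ax":0,"ay":0,"az":0,"grip":1}
  ]
}}

```text
time: 12.2
tool_pos: [0.5495, -0.1329, 0.1814]
tcp_rot: [-3.1, -0.51, 0.002]
wrist_force: [-2.1, 3.8, 4.7]
width: 0.204
grip_force: 30.7
```

176°: about -3.7.

Call:
{"method": "step_arm", "body": {
  "series": [
    {"x":-0.004,"y":0.009,"z":-0.001,"ax":0,"ay":0,"az":0,"grip":1},
    {"x":-0.006,"y":0.018,"z":-0.001,"ax":0,"ay":0,"az":0,"grip":1},
    {"x":-0.008,"y":0.026,"z":-0.002,"ax":0,"ay":0,"az":0,"grip":1},
    {"x":-0.008,"y":0.026,"z":-0.002,"ax":0,"ay":0,"az":0,"grip":1},
    {"x":-0.008,"y":0.026,"z":-0.002,"ax":0,"ay":0,"az":0,"grip":1}
  ]
}}

```text
time: 12.7
tool_pos: [0.5503, -0.1465, 0.1822]
tcp_rot: [-3.1, -0.511, 0.001]
wrist_force: [-2.7, 2.5, 3.1]
width: 0.202
grip_force: 30.6
```

Call:
{"method": "step_arm", "body": {
  "series": [
    {"x":-0.001,"y":0.009,"z":0,"ax":0,"ay":0,"az":0,"grip":1},
    {"x":-0.001,"y":0.019,"z":-0.001,"ax":0,"ay":0,"az":0,"grip":1},
    {"x":0,"y":0.027,"z":-0.001,"ax":0,"ay":0,"az":0,"grip":1},
    {"x":0,"y":0.027,"z":-0.001,"ax":0,"ay":0,"az":0,"grip":1},
    {"x":0,"y":0.027,"z":-0.001,"ax":0,"ay":0,"az":0,"grip":1}
  ]
}}

```text
time: 13.2
tool_pos: [0.5544, -0.1596, 0.1829]
tcp_rot: [3.099, 0.511, -0.002]
wrist_force: [-5.2, 2.0, 5.1]
width: 0.198
grip_force: 30.8
```

Call:
{"method": "step_arm", "body": {
  "series": [
    {"x":0.001,"y":0.009,"z":-0.001,"ax":0,"ay":0,"az":0,"grip":1},
    {"x":0.003,"y":0.018,"z":-0.001,"ax":0,"ay":0,"az":0,"grip":1},
    {"x":0.005,"y":0.026,"z":-0.002,"ax":0,"ay":0,"az":0,"grip":1},
    {"x":0.005,"y":0.026,"z":-0.002,"ax":0,"ay":0,"az":0,"grip":1},
    {"x":0.005,"y":0.026,"z":-0.002,"ax":0,"ay":0,"az":0,"grip":1}
  ]
}}

```text
time: 13.7
tool_pos: [0.5613, -0.1709, 0.1838]
tcp_rot: [3.1, 0.511, -0.001]
wrist_force: [-3.9, 0.4, 3.9]
width: 0.197
grip_force: 30.6
```

Call:
{"method": "step_arm", "body": {
  "series": [
    {"x":0.004,"y":0.009,"z":0,"ax":0,"ay":0,"az":0,"grip":1},
    {"x":0.008,"y":0.017,"z":-0.001,"ax":0,"ay":0,"az":0,"grip":1},
    {"x":0.012,"y":0.024,"z":-0.001,"ax":0,"ay":0,"az":0,"grip":1},
    {"x":0.012,"y":0.024,"z":-0.001,"ax":0,"ay":0,"az":0,"grip":1},
    {"x":0.012,"y":0.024,"z":-0.001,"ax":0,"ay":0,"az":0,"grip":1}
  ]
}}

```text
time: 14.2
tool_pos: [0.5711, -0.1804, 0.1845]
tcp_rot: [3.099, 0.511, -0.0]
wrist_force: [-4.3, -0.2, 4.6]
width: 0.203
grip_force: 30.7
```

Call:
{"method": "step_arm", "body": {
  "series": [
    {"x":0.006,"y":0.008,"z":-0.001,"ax":0,"ay":0,"az":0,"grip":1},
    {"x":0.012,"y":0.015,"z":-0.001,"ax":0,"ay":0,"az":0,"grip":1},
    {"x":0.018,"y":0.02,"z":-0.002,"ax":0,"ay":0,"az":0,"grip":1},
    {"x":0.018,"y":0.02,"z":-0.002,"ax":0,"ay":0,"az":0,"grip":1},
    {"x":0.018,"y":0.02,"z":-0.002,"ax":0,"ay":0,"az":0,"grip":1}
  ]
}}

```text
time: 14.7
tool_pos: [0.5828, -0.1872, 0.1854]
tcp_rot: [3.099, 0.511, -0.0]
wrist_force: [-5.4, -2.8, 3.7]
width: 0.2
grip_force: 30.7
```

Call:
{"method": "step_arm", "body": {
  "series": [
    {"x":0.007,"y":0.006,"z":0,"ax":0,"ay":0,"az":0,"grip":1},
    {"x":0.015,"y":0.012,"z":-0.001,"ax":0,"ay":0,"az":0,"grip":1},
    {"x":0.021,"y":0.016,"z":-0.001,"ax":0,"ay":0,"az":0,"grip":1},
    {"x":0.021,"y":0.016,"z":-0.001,"ax":0,"ay":0,"az":0,"grip":1},
    {"x":0.021,"y":0.016,"z":-0.001,"ax":0,"ay":0,"az":0,"grip":1}
  ]
}}

```text
time: 15.2
tool_pos: [0.5955, -0.191, 0.1861]
tcp_rot: [3.099, 0.511, 0.001]
wrist_force: [-3.7, -2.1, 4.1]
width: 0.205
grip_force: 30.7
```

Call:
{"method": "step_arm", "body": {
  "series": [
    {"x":0.009,"y":0.004,"z":-0.001,"ax":0,"ay":0,"az":0,"grip":1},
    {"x":0.018,"y":0.008,"z":-0.002,"ax":0,"ay":0,"az":0,"grip":1},
    {"x":0.025,"y":0.01,"z":-0.002,"ax":0,"ay":0,"az":0,"grip":1},
    {"x":0.025,"y":0.01,"z":-0.002,"ax":0,"ay":0,"az":0,"grip":1},
    {"x":0.025,"y":0.01,"z":-0.002,"ax":0,"ay":0,"az":0,"grip":1}
  ]
}}

```text
time: 15.7
tool_pos: [0.6089, -0.1915, 0.187]
tcp_rot: [3.1, 0.511, 0.0]
wrist_force: [-4.1, -1.4, 3.4]
width: 0.198
grip_force: 30.6
```

274°: -4.2, which I read as noise so far.

Call:
{"method": "step_arm", "body": {
  "series": [
    {"x":0.01,"y":0.002,"z":-0.001,"ax":0,"ay":0,"az":0,"grip":1},
    {"x":0.019,"y":0.003,"z":-0.001,"ax":0,"ay":0,"az":0,"grip":1},
    {"x":0.027,"y":0.003,"z":-0.002,"ax":0,"ay":0,"az":0,"grip":1},
    {"x":0.027,"y":0.003,"z":-0.002,"ax":0,"ay":0,"az":0,"grip":1},
    {"x":0.027,"y":0.003,"z":-0.002,"ax":0,"ay":0,"az":0,"grip":1}
  ]
}}

```text
time: 16.2
tool_pos: [0.6222, -0.1887, 0.1879]
tcp_rot: [3.099, 0.511, 0.0]
wrist_force: [-4.0, -3.0, 1.5]
width: 0.202
grip_force: 30.4
```

Call:
{"method": "step_arm", "body": {
  "series": [
    {"x":0.009,"y":0,"z":0,"ax":0,"ay":0,"az":0,"grip":1},
    {"x":0.019,"y":-0.001,"z":-0.001,"ax":0,"ay":0,"az":0,"grip":1},
    {"x":0.019,"y":-0.001,"z":-0.001,"ax":0,"ay":0,"az":0,"grip":1},
    {"x":0.019,"y":-0.001,"z":-0.001,"ax":0,"ay":0,"az":0,"grip":1}
  ]
}}

```text
time: 16.6
tool_pos: [0.631, -0.1849, 0.1884]
tcp_rot: [-3.099, -0.511, 0.0]
wrist_force: [-2.8, -1.4, 0.7]
width: 0.201
grip_force: 30.4
```

Call:
{"method": "step_arm", "body": {
  "series": [
    {"x":0.007,"y":-0.001,"z":0,"ax":0,"ay":0,"az":0,"grip":1},
    {"x":0.017,"y":-0.004,"z":-0.001,"ax":0,"ay":0,"az":0,"grip":1},
    {"x":0.026,"y":-0.008,"z":-0.001,"ax":0,"ay":0,"az":0,"grip":1},
    {"x":0.026,"y":-0.008,"z":-0.001,"ax":0,"ay":0,"az":0,"grip":1},
    {"x":0.026,"y":-0.008,"z":-0.001,"ax":0,"ay":0,"az":0,"grip":1}
  ]
}}

```text
time: 17.1
tool_pos: [0.6421, -0.1769, 0.1891]
tcp_rot: [-3.1, -0.512, -0.0]
wrist_force: [-3.9, -1.0, 2.8]
width: 0.201
grip_force: 30.5
```

Call:
{"method": "step_arm", "body": {
  "series": [
    {"x":0.007,"y":-0.003,"z":-0.001,"ax":0,"ay":0,"az":0,"grip":1},
    {"x":0.015,"y":-0.008,"z":-0.001,"ax":0,"ay":0,"az":0,"grip":1},
    {"x":0.023,"y":-0.013,"z":-0.002,"ax":0,"ay":0,"az":0,"grip":1},
    {"x":0.023,"y":-0.013,"z":-0.002,"ax":0,"ay":0,"az":0,"grip":1},
    {"x":0.023,"y":-0.013,"z":-0.002,"ax":0,"ay":0,"az":0,"grip":1}
  ]
}}

```text
time: 17.6
tool_pos: [0.6505, -0.1669, 0.1898]
tcp_rot: [-3.099, -0.512, 0.001]
wrist_force: [-4.3, -1.0, 2.7]
width: 0.2
grip_force: 30.5
```

Call:
{"method": "step_arm", "body": {
  "series": [
    {"x":0.006,"y":-0.005,"z":0,"ax":0,"ay":0,"az":0,"grip":1},
    {"x":0.013,"y":-0.012,"z":-0.001,"ax":0,"ay":0,"az":0,"grip":1},
    {"x":0.019,"y":-0.019,"z":-0.001,"ax":0,"ay":0,"az":0,"grip":1},
    {"x":0.019,"y":-0.019,"z":-0.001,"ax":0,"ay":0,"az":0,"grip":1},
    {"x":0.019,"y":-0.019,"z":-0.001,"ax":0,"ay":0,"az":0,"grip":1}
  ]
}}

```text
time: 18.1
tool_pos: [0.6563, -0.1554, 0.1905]
tcp_rot: [3.099, 0.511, -0.001]
wrist_force: [-4.9, -2.0, 1.9]
width: 0.201
grip_force: 30.5
```

Call:
{"method": "step_arm", "body": {
  "series": [
    {"x":0.005,"y":-0.006,"z":-0.001,"ax":0,"ay":0,"az":0,"grip":1},
    {"x":0.01,"y":-0.014,"z":-0.001,"ax":0,"ay":0,"az":0,"grip":1},
    {"x":0.014,"y":-0.023,"z":-0.002,"ax":0,"ay":0,"az":0,"grip":1},
    {"x":0.014,"y":-0.023,"z":-0.002,"ax":0,"ay":0,"az":0,"grip":1},
    {"x":0.014,"y":-0.023,"z":-0.002,"ax":0,"ay":0,"az":0,"grip":1}
  ]
}}

```text
time: 18.6
tool_pos: [0.6591, -0.1439, 0.1909]
tcp_rot: [3.097, 0.511, -0.002]
wrist_force: [-5.1, -6.1, 0.5]
width: 0.201
grip_force: 30.2
```

Force has risen to about 6.6 N, so the stop is being felt. I'm taking a small 4° step to confirm.

Call:
{"method": "step_arm", "body": {
  "series": [
    {"x":0.002,"y":-0.004,"z":0,"ax":0,"ay":0,"az":0,"grip":1},
    {"x":0.003,"y":-0.007,"z":0,"ax":0,"ay":0,"az":0,"grip":1},
    {"x":0.003,"y":-0.007,"z":0,"ax":0,"ay":0,"az":0,"grip":1},
    {"x":0.003,"y":-0.007,"z":0,"ax":0,"ay":0,"az":0,"grip":1}
  ]
}}

```text
time: 19.0
tool_pos: [0.6594, -0.1408, 0.1909]
tcp_rot: [3.096, 0.51, -0.002]
wrist_force: [-5.3, -7.7, -0.5]
width: 0.197
grip_force: 30.2
```

```bash
python3 -c "
from h import *
sense(604)
for i in range(6): T=imaging.read_camera('top'); sense(604)
import cv2; cv2.imwrite('pics/stop.png',T['img'][:,:,::-1])"
```

```text
rad -5.0 tan(ccw) -7.9 z -0.5 [ 0.65939817 -0.14082154  0.19092189] 19.0
rad -3.9 tan(ccw) -8.6 z -0.7 [ 0.65940391 -0.14086277  0.19093791] 19.05
rad -4.7 tan(ccw) -8.1 z -0.2 [ 0.65939594 -0.14088461  0.19092247] 19.1
rad -3.9 tan(ccw) -9.0 z 0.4 [ 0.65938795 -0.14090082  0.19093043] 19.15
rad -3.9 tan(ccw) -8.4 z -0.1 [ 0.65939633 -0.14089436  0.19096305] 19.2
rad -4.2 tan(ccw) -8.0 z -0.6 [ 0.65939191 -0.14090434  0.19093671] 19.25
rad -3.8 tan(ccw) -8.6 z -0.6 [ 0.65940594 -0.1409185   0.19090981] 19.3
```

Tangential force is steady at 8.3 N, so the stop is reached with a wind-up of about 18°. Turning back about 119° covers the unwinding, the 90° and the reverse friction lag, and then I unload.

```bash
python3 -c "
from h import *
json.dump(np.round(M.T@(handle(604)-handle(0))/.5,3).tolist(),open('cum.json','w'))
rows([600,595,589,583,577,571,565,559,553,547,543,543]);print()
rows([537,531,525,519,513,507,501,495,490,486,484.5,484.5])"
```

```text
600 [-0.003  0.007  0.   ]
595 [-0.007  0.016  0.001]
589 [-0.014  0.026  0.001]
583 [-0.021  0.035  0.002]
577 [-0.029  0.043  0.003]
571 [-0.038  0.05   0.003]
565 [-0.047  0.056  0.004]
559 [-0.058  0.062  0.005]
553 [-0.068  0.066  0.005]
547 [-0.079  0.069  0.006]
543 [-0.087  0.07   0.006]
543 [-0.087  0.07   0.006]

537 [-0.011  0.001  0.001]
531 [-0.023  0.001  0.002]
525 [-0.034 -0.     0.002]
519 [-0.046 -0.003  0.003]
513 [-0.057 -0.006  0.004]
507 [-0.067 -0.011  0.004]
501 [-0.077 -0.017  0.005]
495 [-0.086 -0.024  0.006]
490 [-0.093 -0.03   0.006]
486 [-0.099 -0.036  0.007]
484.5 [-0.1   -0.038  0.007]
484.5 [-0.1   -0.038  0.007]
```

Call:
{"method": "step_arm", "body": {
  "series": [
    {"x":-0.003,"y":0.007,"z":0,"ax":0,"ay":0,"az":0,"grip":1},
    {"x":-0.007,"y":0.016,"z":0.001,"ax":0,"ay":0,"az":0,"grip":1},
    {"x":-0.014,"y":0.026,"z":0.001,"ax":0,"ay":0,"az":0,"grip":1},
    {"x":-0.021,"y":0.035,"z":0.002,"ax":0,"ay":0,"az":0,"grip":1},
    {"x":-0.029,"y":0.043,"z":0.003,"ax":0,"ay":0,"az":0,"grip":1},
    {"x":-0.038,"y":0.05,"z":0.003,"ax":0,"ay":0,"az":0,"grip":1},
    {"x":-0.047,"y":0.056,"z":0.004,"ax":0,"ay":0,"az":0,"grip":1},
    {"x":-0.058,"y":0.062,"z":0.005,"ax":0,"ay":0,"az":0,"grip":1},
    {"x":-0.068,"y":0.066,"z":0.005,"ax":0,"ay":0,"az":0,"grip":1},
    {"x":-0.079,"y":0.069,"z":0.006,"ax":0,"ay":0,"az":0,"grip":1},
    {"x":-0.087,"y":0.07,"z":0.006,"ax":0,"ay":0,"az":0,"grip":1},
    {"x":-0.087,"y":0.07,"z":0.006,"ax":0,"ay":0,"az":0,"grip":1}
  ]
}}

```text
time: 20.5
tool_pos: [0.6302, -0.1855, 0.1889]
tcp_rot: [3.1, 0.511, 0.002]
wrist_force: [0.7, 5.2, 4.3]
width: 0.205
grip_force: 30.8
```

Call:
{"method": "step_arm", "body": {
  "series": [
    {"x":-0.011,"y":0.001,"z":0.001,"ax":0,"ay":0,"az":0,"grip":1},
    {"x":-0.023,"y":0.001,"z":0.002,"ax":0,"ay":0,"az":0,"grip":1},
    {"x":-0.034,"y":0,"z":0.002,"ax":0,"ay":0,"az":0,"grip":1},
    {"x":-0.046,"y":-0.003,"z":0.003,"ax":0,"ay":0,"az":0,"grip":1},
    {"x":-0.057,"y":-0.006,"z":0.004,"ax":0,"ay":0,"az":0,"grip":1},
    {"x":-0.067,"y":-0.011,"z":0.004,"ax":0,"ay":0,"az":0,"grip":1},
    {"x":-0.077,"y":-0.017,"z":0.005,"ax":0,"ay":0,"az":0,"grip":1},
    {"x":-0.086,"y":-0.024,"z":0.006,"ax":0,"ay":0,"az":0,"grip":1},
    {"x":-0.093,"y":-0.03,"z":0.006,"ax":0,"ay":0,"az":0,"grip":1},
    {"x":-0.099,"y":-0.036,"z":0.007,"ax":0,"ay":0,"az":0,"grip":1},
    {"x":-0.1,"y":-0.038,"z":0.007,"ax":0,"ay":0,"az":0,"grip":1},
    {"x":-0.1,"y":-0.038,"z":0.007,"ax":0,"ay":0,"az":0,"grip":1}
  ]
}}

```text
time: 21.7
tool_pos: [0.5765, -0.1843, 0.1855]
tcp_rot: [3.098, 0.511, 0.001]
wrist_force: [3.1, 0.3, 6.1]
width: 0.203
grip_force: 30.9
```

```bash
python3 -c "
from h import *
sense(484.5)
for i in range(4): T=imaging.read_camera('top'); sense(484.5)
p=bot.read_state()['tool_pos'];print(np.degrees(np.arctan2(p[1]+.1365,p[0]-.6065))%360)
rows([488,491.5])"
```

```text
rad -1.9 tan(ccw) 2.5 z 6.1 [ 0.57648277 -0.18430523  0.18552322] 21.7
rad -1.4 tan(ccw) 2.8 z 5.1 [ 0.57656144 -0.18435074  0.1855103 ] 21.75
rad -1.4 tan(ccw) 2.5 z 5.6 [ 0.576594   -0.18437683  0.18549088] 21.8
rad -1.8 tan(ccw) 2.4 z 5.5 [ 0.57660836 -0.18439487  0.18548576] 21.85
rad -1.8 tan(ccw) 2.0 z 5.0 [ 0.57662013 -0.18441933  0.18550769] 21.9
238.05458810084087
488 [ 0.004  0.005 -0.   ]
491.5 [ 0.009  0.01  -0.001]
```

Call:
{"method": "step_arm", "body": {
  "series": [
    {"x":0.004,"y":0.005,"z":0,"ax":0,"ay":0,"az":0,"grip":1},
    {"x":0.008,"y":0.009,"z":0,"ax":0,"ay":0,"az":0,"grip":1},
    {"x":0.008,"y":0.009,"z":0,"ax":0,"ay":0,"az":0,"grip":1},
    {"x":0.008,"y":0.009,"z":0,"ax":0,"ay":0,"az":0,"grip":1},
    {"x":0.008,"y":0.009,"z":0,"ax":0,"ay":0,"az":0,"grip":0.4},
    {"x":0.008,"y":0.009,"z":0,"ax":0,"ay":0,"az":0,"grip":0},
    {"x":0.008,"y":0.009,"z":0,"ax":0,"ay":0,"az":0,"grip":-0.5},
    {"x":0.008,"y":0.009,"z":0,"ax":0,"ay":0,"az":0,"grip":-1},
    {"x":0.008,"y":0.009,"z":0,"ax":0,"ay":0,"az":0,"grip":-1},
    {"x":0.008,"y":0.009,"z":0,"ax":0,"ay":0,"az":0,"grip":-1}
  ]
}}

```text
time: 22.9
tool_pos: [0.5815, -0.1865, 0.1848]
tcp_rot: [-3.1, -0.511, 0.001]
wrist_force: [-0.6, 0.8, -0.0]
width: 1.002
grip_force: 0.0
```

Call:
{"method": "step_arm", "body": {
  "series": [
    {"x":0,"y":0,"z":-0.05,"ax":0,"ay":0,"az":0,"grip":-1},
    {"x":0,"y":0,"z":-0.12,"ax":0,"ay":0,"az":0,"grip":-1},
    {"x":0,"y":0,"z":-0.2,"ax":0,"ay":0,"az":0,"grip":-1},
    {"x":-0.3,"y":0,"z":-0.25,"ax":0,"ay":0,"az":0,"grip":-1},
    {"x":-0.3,"y":0,"z":-0.25,"ax":0,"ay":0,"az":0,"grip":-1},
    {"x":-0.3,"y":0,"z":-0.25,"ax":0,"ay":0,"az":0,"grip":-1},
    {"x":-0.3,"y":0,"z":-0.25,"ax":0,"ay":0,"az":0,"grip":-1},
    {"x":-0.3,"y":0,"z":-0.25,"ax":0,"ay":0,"az":0,"grip":-1}
  ]
}}

```text
time: 23.7
tool_pos: [0.439, -0.2351, 0.3108]
tcp_rot: [3.099, 0.508, 0.003]
wrist_force: [0.1, 0.6, 0.2]
width: 1.001
grip_force: 0.0
```

Run:
```python
import cv2
from h import *
S=imaging.read_camera("scene");T=imaging.read_camera("top")
a=S["img"][115:265,115:325,::-1]; b=T["img"][155:295,255:480,::-1]
f=lambda i,k:cv2.convertScaleAbs(cv2.resize(i,None,fx=k,fy=k,interpolation=2),alpha=1.5)
A=f(a,1.9*800/399);B=f(b,3.5)
cv2.imwrite("pics/e1.png",A);cv2.imwrite("pics/e2.png",B); print(bot.read_state()["tool_pos"])
for hub in(240,245,250):
    r=np.radians(hub); z=.1436+.02*(491-0)/360
    p=proj(T,[.6065+.055*np.cos(r),-.1365+.055*np.sin(r),z+.027]); print(hub,(p-[255,155])*3.5)
```

```text
[ 0.4401469  -0.23448691  0.30995535]
240 [587.28081882 247.61408544]
245 [592.62603807 236.99242078]
250 [596.97097886 225.92616291]
```

View pics/e2.png

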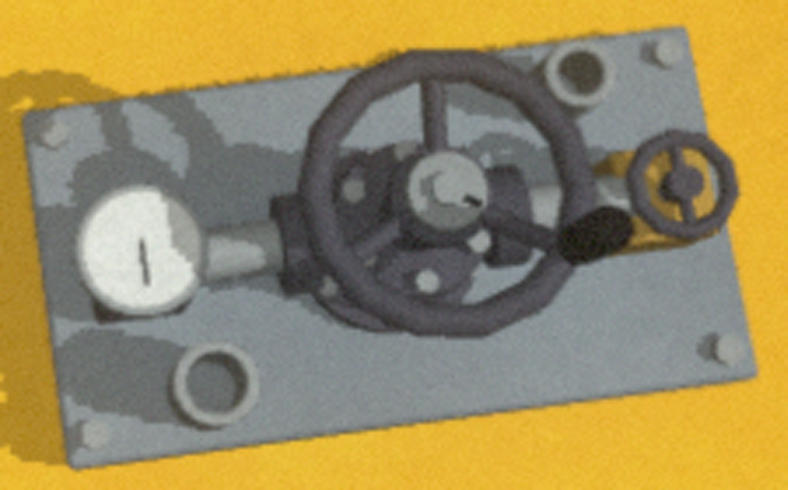

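View pics/e1.png

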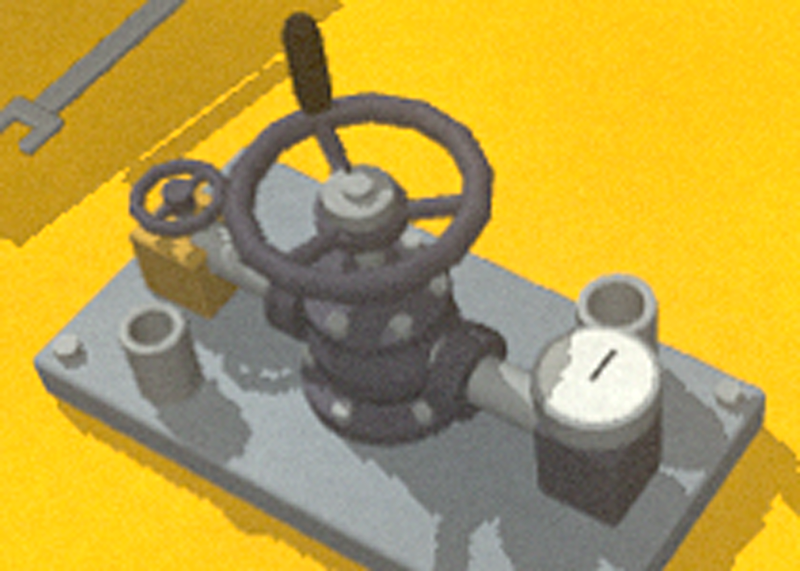

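The wheel has risen and stands free, with the handle middle at (594,235) in the top crop. That is about 246°, or 91° back from the stop at about 337°. The sleeves at (577,75) and (216,385) and the drain wheel at (684,182) have not moved. I'm handing in.

```bash
python3 -c "
from workcell import bot
print(bot.finish_job())"
```

```text
the job is handed in; nothing more can be done
None
```

The globe valve was opened to its full-open stop (felt at about 8 N, well under the 14 N limit), turned back about 91° and released; the drain wheel and sleeves are unmoved, and the job was handed in at about 24 s.

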